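# Fit the rinse tube and hold the flush dial

## Robot

A 6-joint arm with a two-finger parallel gripper is mounted at the origin on a cart in front of the work surface, level with it; the furniture and walls round the work are solid. World frame = base frame: x ahead of the robot, y to its left, z up, the work surface at z = 0. Lengths are in mm, angles in rad, forces in N, time in s.
With the tool pointing down it reaches from about 275 to 1000 mm from the base axis. Payload 8.4 kg.
Tool frame: the origin (TCP) lies on the centre line of the jaws, within the pads' length; the fingertips stand 11 mm ahead of it and the grasp point (between the pads) lies 8 mm behind it; z points along the fingers, y is the line along which they close (so a half turn about z gives the same grasp; the last joint's range is limited). The gripper opens to 85 mm and grips with 20 to 120 N. Pads are 22 mm wide; open, the fingers measure 114 mm over their backs; the gripper's body (76 mm by 85 mm) begins 54 mm behind the grasp point. The pads swing forward as they close: fully open they stand 13 mm farther back than shut.
Start: joints at [-1.344, 0.353, 1.633, -0, 1.155, -0.002], TCP at [141.754, -608.715, 208.281] pointing down, gripper open.
Joint ranges: [-2.63, 2.63], [-0.92, 2.1], [0.06, 2.66], [-1.3, 4.44], [0, 2.69], [-3.02, 3.02]. Speed limits (rad/s): [2.22, 2.22, 2.79, 3.14, 3.14, 3.14].

## Interface

Orientations are given as a rotation vector (axis times angle).
In Python, from bench import sense, capture, job_done gives the robot as it stands.
- The arm moves only by the tool apply_moves, never from a script. Its argument "targets" is a list of rows, each a list of 3 entries, a list of its own where there are three numbers: the shift along the tool's x, y, z in units of 300 mm (1.0 is 300 mm), then the turn about the tool's z in units of 0.12 rad (1.0 is 0.12 rad), then the closure in counts, from 0 (fully open) to 255 (shut). In form: [[[x, y, z], spin, gripper], ...]. A call has 1 to 12 rows; each row shifts and turns the commanded pose from where the row before left it, along the tool's axes as they then stand; what a row does not reach is not made up. A row lasts 1/10 s, in which the tool goes at most 50 mm and 8.59 degrees, less where a joint would pass 70% of its speed; a pose out of reach is approached as far as the arm can. A call with a number of a shift or a turn outside -1 to 1 is refused whole. A call with a gripper value outside its range is refused whole. The fingers move at their own pace and stop on an object; the grip force is fixed at half the most. Time passes only in rows, so rows that do not move let the fingers close. It gives the time, the measured TCP pose, the force, the opening and the grip force at its end, in the units of the state.
- sense(): the state, without advancing time (a new reading comes with each control period).
- capture(name): name is "side" or "top"; returns a dict with "color" (400x640x3 uint8, red, green, blue), "z_map" (400x640 float32, mm along the optical axis (not along the pixel's ray), 0 where there is no reading), "fx", "fy", "cx", "cy" (pixels), "D" ([k1, k2, p1, p2, k3] as OpenCV has them; the pictures are not rectified), "R" (3x3) and "t" (3): a world point X has camera coordinates R X + t. Camera axes: x right, y down, z forward; pixel columns grow to the right and rows downward; lengths in mm; the calibration is good to about 2 mm. A picture is of the moment at which its call begins.
- job_done(): hands the job in; it is judged then, once.
The state is a dict: "clock": time; "qpos": joint angles; "qd": joint speeds; "tau": joint torques, N m; "position": TCP position; "tcp_rot": TCP orientation; "contact_force": force on the tool from outside, world axes, zero at the start; "wrist_torque": the same for the moment, N m; "finger_gap": finger opening in mm; "grasp_force": force on a finger pad.
Only numpy, scipy, OpenCV 4.12 (cv2) and the standard library are available. Lean on these libraries where they do the work, as an engineer would, in place of code of your own. Each camera call takes 0.05 s, during which the arm holds its last target. There are 200 camera calls.

## Task

Push the loose blue rinse tube upright onto the brass spigot of the bench rinser until it sits fully home on the dark flange. Only then turn the black spring-return dial clockwise from its rest line, past the one-dot and two-dot notches, to the three-dot notch, without running on into the red sector, and finish while your fingers are still holding the dial at the three dots against its spring. Leave the mug and the cup undisturbed.

Things in the scene. Friction and masses are not known exactly. Their poses are not given: they have to be found in the camera images.
- rinse_tube: Loose blue plastic tube, open at both ends, standing upright on the worktop at the start: outer diameter 29 mm, bore 21 mm, length 95 mm, 80 g, with two thin white rings. Origin: centre of its underside; z along the tube. Both ends are alike.
- rinser: The bench rinser, fixed: a steel base 150 mm (its x) by 276 mm (its y), 18 mm high, on the worktop. Origin: centre of its underside. On its +y half a drip tray (rim 25 mm high) with the spigot at (0, 80) mm; on its -y half a grey control head, top at z = 60 mm, with the dial at (0, -80) mm. Its yaw differs from start to start.
- spigot_seat (a point): Centre of the flat top of the dark flange (diameter 42 mm, 30 mm above the worktop) at the foot of the upright brass spigot, which rises from here. Fully home, the tube's underside rests on this flange. Three spring clips on the spigot, 9 to 33 mm above this point, grip the tube from inside: pushing it home takes a few newtons (under 10 N); it does not drop home by its own weight.
- flush_dial (a joint): Dial angle in rad: 0 at rest (pointer at the white line), growing clockwise seen from above. Notches at 0.4 (one dot), 0.8 (two dots), 1.2 (three dots); red sector from 1.45; stop at 1.8. When let go, a spring turns it back to 0 from everywhere (0.04 Nm at rest, 0.08 Nm at three dots; clicking over a detent adds about 0.03 Nm).
- dial_handle: Black bar grip on the dial, 56 mm long (its x), 12 wide (its y), 26 high, white pointer stripe at its +x end; straddle it from above. Origin: on the dial's upright axis at the foot of the bar, on the dial disc (diameter 60 mm), 69 mm above the worktop. At rest its +x points 0.6 rad to the left (anticlockwise) of the rinser's +x; it turns with the dial.
- mug: White mug with a blue and green picture, 73 mm wide (106 mm with handle), 92 mm high, standing loose beside the rinser: a bystander. It and the tube swap sides between starts. Origin: centre of its underside.
- cup: Small white cup, 71 mm wide (97 mm with handle), 58 mm high, standing loose behind on the left: a bystander. Origin: centre of its underside.
- spigot_tip (a point): Centre of the top end of the brass spigot, 56 mm above the flange and 86 mm above the worktop. The spigot is 17 mm in diameter up to 11 mm below this point, then narrows as a cone to 8 mm here. It fits the 21 mm bore of the tube with 2 mm clearance all round.
Mind the look-alikes: they are no part of the job. Leave any orange look-alike of the rinse_tube alone.

How it is judged:
By the outcome, as a careful person would: the job done as asked, in the order asked, and still so for the second after the job is handed in, while the arm keeps its last pose, push and grip.
It also fails if it takes over 53 s, if anything falls off the work surface, if the arm or the gripper's body presses on something with over 40 N, if the wrist force passes 120 N, or if a joint passes its speed limit or range.

## Working session

There is one attempt and no reset: what is moved stays moved. The work goes in short steps, Python scripts to look and compute and a tool call to move; the robot and the scene stay as the last step left them, time stands still between calls to the robot, and variables do not carry over. Pictures are saved under pics/ and viewed, at most 10 in all, crops included, and the job is handed in when it is done.

Besides the shell and the picture viewer there is one more tool, called after "Call:" in YAML: its name, and indented under it one key for each argument. apply_moves: Moves the arm, as the interface text tells. Its arguments: {"type":"object","properties":{"targets":{"type":"array"}},"required":["targets"]}

```bash
mkdir -p pics; ls
cat > h.py <<'E'
import numpy as np, cv2
from bench import sense, capture, job_done
def snap(n,f):
    c=capture(n); cv2.imwrite(f'pics/{f}.png',c['color'][:,:,::-1]); np.save(f'pics/{f}.npy',c,allow_pickle=True); return c
def load(f): return np.load(f'pics/{f}.npy',allow_pickle=True).item()
def K(c): return np.array([[c['fx'],0,c['cx']],[0,c['fy'],c['cy']],[0,0,1.]])
def ray(c,u,v):
    p=cv2.undistortPoints(np.array([[[u,v]]],float),K(c),np.array(c['D'],float))[0,0]
    return np.array([p[0],p[1],1.])
def atz(c,u,v,z):
    R=np.array(c['R']);t=np.array(c['t']);o=-R.T@t;d=R.T@ray(c,u,v); return o+d*(z-o[2])/d[2]
def world(c,u,v):
    R=np.array(c['R']);t=np.array(c['t']);return R.T@(ray(c,u,v)*c['z_map'][int(v),int(u)]-t)
def proj(c,X):
    R=np.array(c['R']);t=np.array(c['t']);return cv2.projectPoints(np.atleast_2d(np.array(X,float)),cv2.Rodrigues(R)[0],t,K(c),np.array(c['D'],float))[0][:,0]
E
python3 -c "
from h import *
a=snap('top','t0');b=snap('side','s0')
print(sense())
for c in(a,b): print(-np.array(c['R']).T@c['t'],c['R'][2],c['fx'])
"
```

```text
pics
{'clock': 0.1, 'qpos': array([-1.34438647e+00,  3.53601225e-01,  1.63399927e+00, -3.10714719e-06,
        1.15522021e+00, -2.41302493e-03]), 'qd': array([-0.00151021, -0.00073338, -0.00263468,  0.00148426, -0.00037983,
        0.00059939]), 'tau': array([-6.59153739e-04, -6.06356764e+01, -3.42819750e+01, -9.18117507e-06,
        3.89016917e-03, -9.49316785e-06]), 'position': array([ 141.66451924, -608.29383901,  207.64871248]), 'tcp_rot': array([-3.11984109e+00, -3.58513167e-01,  2.19946098e-04]), 'contact_force': array([-0.43319854, -0.53328313, -0.79003448]), 'wrist_torque': array([-0.01189242,  0.01901252, -0.01300086]), 'grasp_force': 0.0, 'finger_gap': 85.31662560654445}
[ 502.80106292   26.54635814 1357.03445919] [ 0.02871332 -0.016079   -0.99945836] 473.36782879425147
[ 49.67096437 928.14858256 489.68033363] [ 0.46585452 -0.80387214 -0.36982314] 368.4523041819329
```

View pics/t0.png

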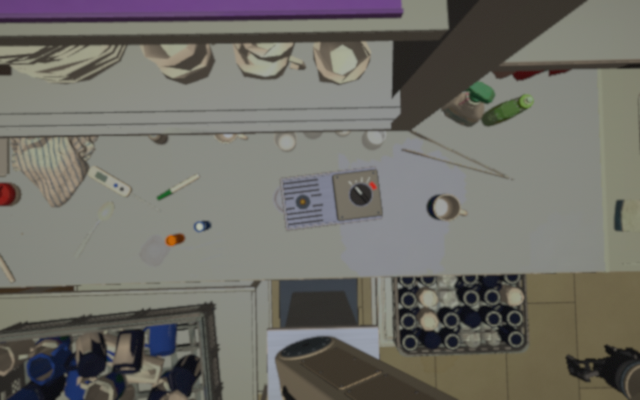

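View pics/s0.png

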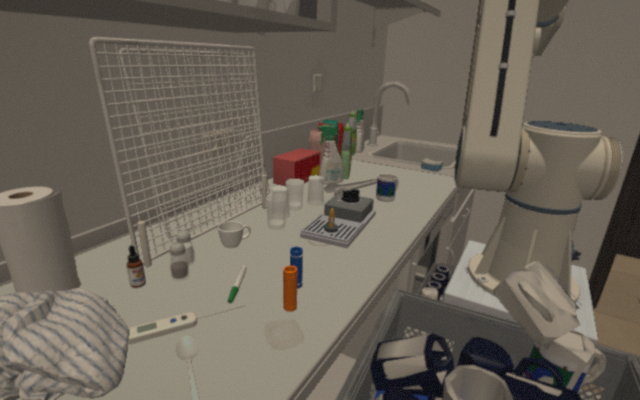

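Top: the blue tube is at about (202,226), the orange look-alike at (175,239), the spigot at (303,202), the dial at (361,194) and the mug at (443,207). Side: blue tube at (297,267), orange at (290,288). The blue one matches the description, so I'll confirm it in an enlarged crop and measure.

```bash
python3 -c "
from h import *
a=load('t0');b=load('s0')
x=a['color'][205:255,150:220,::-1];y=a['color'][160:240,270:390,::-1];z=b['color'][230:320,260:340,::-1]
r=lambda i,w,h:cv2.resize(i,(w,h),interpolation=cv2.INTER_CUBIC)
im=np.zeros((600,800,3),np.uint8);im[:200,:280]=r(x,280,200);im[:360,300:660+180-40]=r(y[:,:],500,333)[:333] if 0 else 0
im[:333,300:800]=r(y,500,333)
im[210:570,:][:,:290]=r(z,290,326)[:360] if 0 else im[210:570,:290]
im[210:570,0:290]=r(z[:, :],290,360)
cv2.imwrite('pics/crop0.png',im)
"
```

```text
(no output)
```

View pics/crop0.png

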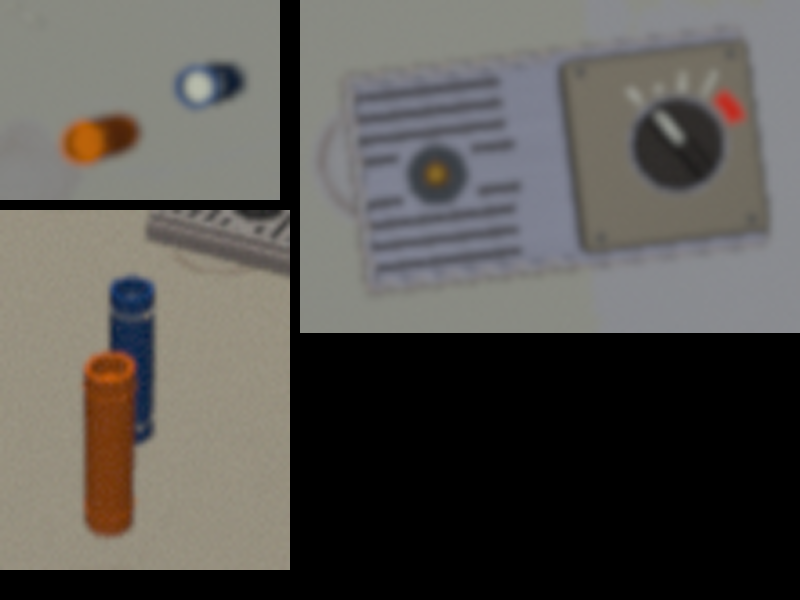

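The crop confirms it: the blue tube has the white rings and open ends, with its top centre at (199.8,226.5) in the top view. The orange one is the decoy.

```bash
python3 -c "
from h import *
a=load('t0');b=load('s0')
print('tube top',atz(a,199.75,226.5,95),atz(b,296.4,250,95))
print('orange',atz(a,171,240.5,95),atz(b,290,269,95))
s=atz(a,302.4,201.8,86);f=atz(a,302.9,201.5,30);d=atz(a,361,194.3,69);print('tip',s,'flange',f,'dial',d)
v=(s-d)[:2];print('len',np.hypot(*v),'yaw',np.arctan2(v[1],v[0])-np.pi/2)
print('cup/mug',atz(a,443,207,60),world(a,443,207))
for z in (95,0): print(proj(b,[*s[:2],86]),proj(b,[*d[:2],69]))
for p in [(200,226),(202,226),(302,202),(361,194),(340,150),(340,130)]: print(p,world(a,*p))
"
```

```text
tube top [448.62683164 319.62165664  95.        ] [449.30578659 325.92456924  95.        ]
orange [413.49878678 395.48328774  95.        ] [415.9843942  399.06594038  95.        ]
tip [508.13555838  46.894609    86.        ] flange [509.18043551  46.3739818   30.        ] dial [ 525.20928649 -112.85572205   69.        ]
len 160.6601396181493 yaw 0.10647339468128036
cup/mug [ 485.73572208 -338.232662     60.        ] [ 485.05914316 -352.69482834    8.57728362]
[[332.88784609 208.71110981]] [[351.21319778 197.21674593]]
[[332.88784609 208.71110981]] [[351.21319778 197.21674593]]
(200, 226) [449.55390714 321.04019227  85.96302861]
(202, 226) [449.3770145  316.03693363  84.66916575]
(302, 202) [507.61518802  47.94646616  87.88201577]
(361, 194) [ 525.52217644 -109.84688391   96.98014237]
(340, 150) [655.25932837 -62.99540827  -1.21348839]
(340, 130) [623.14875227 -25.46271245 579.51080798]
```

Call:
apply_moves:
  targets:
    - [[0.065, -0.107, 0], 0, 0]
    - [[0.065, -0.107, 0], 0, 0]
    - [[0.065, -0.107, 0], 0, 0]
    - [[0.065, -0.107, 0], 0, 0]
    - [[0.065, -0.107, 0], 0, 0]
    - [[0.065, -0.107, 0], 0, 0]
    - [[0.065, -0.107, 0], 0, 0]
    - [[0.065, -0.107, 0], 0, 0]
    - [[0.065, -0.107, 0], 0, 0]
    - [[0.065, -0.107, 0], 0, 0]
    - [[0.065, -0.107, 0], 0, 0]
    - [[0.065, -0.107, 0], 0, 0]

```text
clock: 1.3
position: [282.3, -179.0, 208.2]
tcp_rot: [3.121, 0.358, 0.0]
contact_force: [0.9, 0.9, -0.2]
finger_gap: 85.3
grasp_force: 0.0
```

Call:
apply_moves:
  targets:
    - [[0.065, -0.107, 0], 0, 0]
    - [[0.065, -0.107, 0], 0, 0]
    - [[0.065, -0.107, 0], 0, 0]
    - [[0.065, -0.107, 0], 0, 0]
    - [[0.065, -0.107, 0], 0, 0]
    - [[0.065, -0.107, 0], 0, 0]
    - [[0.065, -0.107, 0], 0, 0]
    - [[0.065, -0.107, 0], 0, 0]
    - [[0.065, -0.107, 0], 0, 0]
    - [[0.065, -0.107, 0], 0, 0]
    - [[0.065, -0.107, 0], 0, 0]
    - [[0.065, -0.107, 0], 0, 0]

```text
clock: 2.5
position: [422.8, 249.3, 208.0]
tcp_rot: [3.121, 0.359, -0.001]
contact_force: [0.8, -0.8, 1.2]
finger_gap: 85.4
grasp_force: 0.0
```

Call:
apply_moves:
  targets:
    - [[0.065, -0.107, 0], -1, 0]
    - [[0, 0, 0], -1, 0]
    - [[0, 0, 0], -1, 0]
    - [[0, 0, 0], -1, 0]
    - [[0, 0, 0], -1, 0]
    - [[0, 0, 0], -1, 0]
    - [[0, 0, 0], -1, 0]
    - [[0, 0, 0], -1, 0]
    - [[0, 0, 0], -1, 0]
    - [[0, 0, 0], -1, 0]
    - [[0, 0, 0], -1, 0]
    - [[0, 0, 0], -1, 0]

```text
clock: 3.7
position: [434.3, 283.3, 208.0]
tcp_rot: [-2.104, -2.333, 0.001]
contact_force: [-0.9, 0.4, -0.4]
finger_gap: 85.4
grasp_force: 0.0
```

Call:
apply_moves:
  targets:
    - [[0, 0, 0], -1, 0]
    - [[0, 0, 0], -1, 0]
    - [[0, 0, 0], -1, 0]
    - [[0, 0, 0], -1, 0]
    - [[0, 0, 0], 0, 0]
    - [[0, 0, 0], 0, 0]

```text
clock: 4.3
position: [434.4, 283.4, 208.1]
tcp_rot: [-1.501, -2.76, 0.001]
contact_force: [-0.2, 0.6, 0.8]
finger_gap: 85.6
grasp_force: 0.0
```

```bash
cat >> h.py <<'E'
def Rt(): return cv2.Rodrigues(np.array(sense()['tcp_rot']))[0]
def go(X):
    s=sense(); R=Rt(); d=R.T@(np.array(X)-s['position']); ya=np.arctan2(R[1,1],R[0,1])
    print('pos',s['position'].round(1),'clk',s['clock'],'y-angle',ya.round(3),'tilt',R[:,2].round(3),'shift mm',d.round(1),'units',(d/300).round(4),'F',s['contact_force'].round(1),'gap',s['finger_gap'],'gf',s['grasp_force'],'q6',s['qpos'][5])
E
python3 -c "
from h import *
go([449,321,62])
a=snap('top','t1');b=snap('side','s1')
im=np.zeros((400,800,3),np.uint8)
im[:400,:400]=cv2.resize(a['color'][176:276,150:250,::-1],(400,400))
im[:400,400:]=cv2.resize(b['color'][200:330,230:360,::-1],(400,400))
cv2.imwrite('pics/c1.png',im)"
```

```text
pos [434.4 283.4 208.1] clk 4.3 y-angle 0.575 tilt [-0. -0. -1.] shift mm [ 23.7  32.8 146.1] units [0.0788 0.1092 0.487 ] F [-0.2  0.6  0.8] gap 85.59446448446582 gf 0.0 q6 0.0005366583306126046
```

View pics/c1.png

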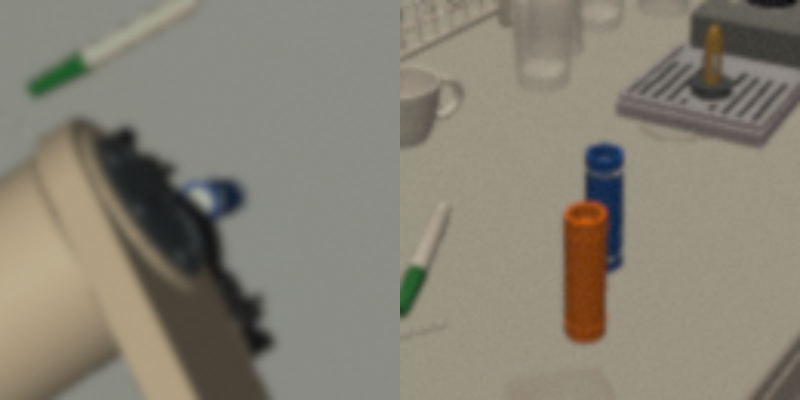

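Call:
apply_moves:
  targets:
    - [[0.041, 0.056, 0], 0, 0]
    - [[0.041, 0.055, 0], 0, 0]
    - [[0, 0, 0.07], 0, 0]
    - [[0, 0, 0.07], 0, 0]
    - [[0, 0, 0.07], 0, 0]
    - [[0, 0, 0.07], 0, 0]
    - [[0, 0, 0.07], 0, 0]
    - [[0, 0, 0.07], 0, 0]
    - [[0, 0, 0.067], 0, 0]
    - [[0, 0, 0], 0, 0]

```text
clock: 5.4
position: [447.4, 321.1, 59.8]
tcp_rot: [-1.498, -2.759, 0.006]
contact_force: [0.7, -0.5, 0.5]
finger_gap: 85.4
grasp_force: 0.0
```

```bash
python3 -c "
from h import *
go([449,322,62])
a=snap('top','t2');b=snap('side','s2')
im=np.zeros((400,800,3),np.uint8)
im[:400,:400]=cv2.resize(a['color'][176:276,150:250,::-1],(400,400))
im[:400,400:]=cv2.resize(b['color'][200:330,230:360,::-1],(400,400))
cv2.imwrite('pics/c2.png',im)"
```

```text
pos [447.4 321.1  59.8] clk 5.4 y-angle 0.576 tilt [-0.004 -0.003 -1.   ] shift mm [-0.1  1.9 -2.2] units [-0.0004  0.0062 -0.0072] F [ 0.7 -0.5  0.5] gap 85.39389146626165 gf 0.0 q6 0.04339679905383855
```

View pics/c2.png

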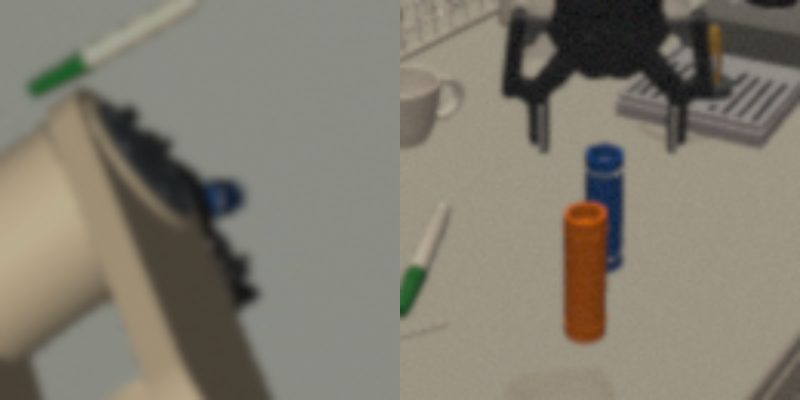

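```bash
python3 -c "
from h import *
a=load('t2');b=load('s2');s=sense();p=s['position'];R=Rt()
# fingertips midpoint
for n,X in dict(tcp=p,tipL=p+R@[0,48,-2],tipR=p+R@[0,-48,-2],tube0=[449,322,0],tubetop=[449,322,95]).items():
    print(n,(proj(a,X)[0]-[150,176])*4,(proj(b,X)[0]-[230,200])*400/130+[400,0])
for u,v in [(282,245),(275,215),(304,238),(297,265)]: 
    print(u,v,b['z_map'][v,u],world(b,u,v))
print(s['qpos'])
"
```

```text
tcp [206.40249593 199.2941266 ] [607.33711628 191.30280921]
tipL [166.06441765 140.91231239] [541.61708175 188.81457871]
tipR [245.39382016 258.01394667] [672.75212557 189.01024701]
tube0 [226.73617802 195.09590537] [606.95505542 263.0556002 ]
tubetop [195.37526997 201.51853938] [607.67775875 151.77420256]
282 245 1036.728 [5.95057088e+02 1.79636633e+02 3.93652156e-01]
275 215 1102.6472 [666.57212153 115.26189633  52.1629085 ]
304 238 1079.3564 [566.35054544 109.67434337   1.04056854]
297 265 818.64294 [442.34450421 333.68611763  62.87526772]
[6.19772582e-01 4.26710481e-01 1.90477550e+00 1.50984185e-05
 8.10800920e-01 4.28145705e-02]
```

```bash
python3 -c "
from h import *
b=snap('side','s3')
go([449,322,62])
im=cv2.resize(b['color'][200:330,230:360,::-1],(400,400))
cv2.imwrite('pics/c3.png',im)"
```

```text
pos [449.5 322.6  63. ] clk 5.55 y-angle 0.577 tilt [ 0.001  0.    -1.   ] shift mm [-0.2 -0.7  1. ] units [-0.0008 -0.0023  0.0032] F [0.2 0.6 0. ] gap 85.49443909266253 gf 0.0 q6 0.04253849598567922
```

View pics/c3.png

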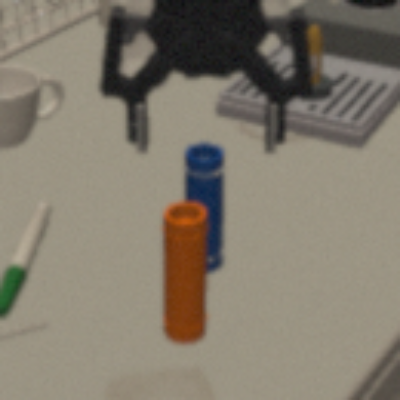

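```bash
python3 -c "
from h import *
b=load('s3')
for cx,cy in [(133,120),(133,135),(141,140),(281,130),(270,140),(277,120),(205,50),(190,30),(203,152),(205,195)]:
    u=230+cx*.325;v=200+cy*.325; print(cx,cy,b['z_map'][int(v),int(u)],world(b,u,v).round(0))
a=load('t2')
for cx,cy in [(255,292),(120,135),(200,240),(225,195)]:
    print(cx,cy,world(a,150+cx/4,176+cy/4).round(0))
"
```

```text
133 120 798.3459 [489. 357. 124.]
133 135 802.18384 [489. 358. 113.]
141 140 796.62054 [480. 360. 112.]
281 130 807.45605 [402. 299. 116.]
270 140 808.15686 [407. 305. 109.]
277 120 803.318 [404. 302. 125.]
205 50 0.0 [ 50. 928. 490.]
190 30 772.1005 [454. 338. 194.]
203 152 830.7019 [457. 315.  89.]
205 195 815.6298 [442. 335.  68.]
255 292 [395. 270. 164.]
120 135 [497. 275. 448.]
200 240 [444. 243. 425.]
225 195 [452. 308.  72.]
```

The measured depth puts the open fingertips near z≈100, about 35 mm higher than the stated tool frame implies. Going down 27 mm is safe under either reading.

Call:
apply_moves:
  targets:
    - [[0, 0, 0.03], 0, 0]
    - [[0, 0, 0.03], 0, 0]
    - [[0, 0, 0.03], 0, 0]
    - [[0, 0, 0], 0, 0]
    - [[0, 0, 0], 0, 255]
    - [[0, 0, 0], 0, 255]
    - [[0, 0, 0], 0, 255]
    - [[0, 0, 0], 0, 255]
    - [[0, 0, 0], 0, 255]
    - [[0, 0, 0], 0, 255]
    - [[0, 0, 0], 0, 255]
    - [[0, 0, 0], 0, 255]

```text
clock: 6.75
position: [449.2, 322.4, 35.6]
tcp_rot: [1.496, 2.762, 0.001]
contact_force: [-0.6, -1.1, 6.1]
finger_gap: 28.1
grasp_force: 58.8
```

```bash
python3 -c "
from h import *
go([449,322,35])
a=snap('top','t4');b=snap('side','s4')
im=np.zeros((400,800,3),np.uint8)
im[:400,:400]=cv2.resize(a['color'][176:276,150:250,::-1],(400,400))
im[:400,400:]=cv2.resize(b['color'][200:330,230:360,::-1],(400,400))
cv2.imwrite('pics/c4.png',im)"
```

```text
pos [449.2 322.4  35.6] clk 6.75 y-angle 0.578 tilt [ 0.  0. -1.] shift mm [-0.2 -0.4  0.6] units [-0.0007 -0.0013  0.0021] F [-0.6 -1.1  6.1] gap 28.068261778211756 gf 58.76749277114868 q6 0.0418035598692187
```

View pics/c4.png

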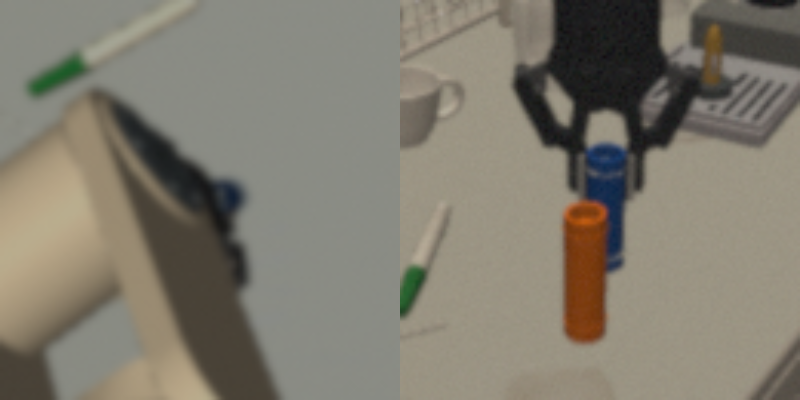

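The tube is gripped (gap 28, 59 N). Next I lift it and carry it above the spigot.

Call:
apply_moves:
  targets:
    - [[0, 0, -0.04], 0, 255]
    - [[0, 0, -0.08], 0, 255]
    - [[0, 0, -0.1], 0, 255]
    - [[0, 0, -0.1], 0, 255]
    - [[0, 0, -0.08], 0, 255]
    - [[0, 0, 0], 0, 255]

```text
clock: 7.45
position: [450.8, 323.5, 159.1]
tcp_rot: [1.495, 2.76, 0.009]
contact_force: [-0.2, 0.0, -1.0]
finger_gap: 27.4
grasp_force: 59.2
```

Call:
apply_moves:
  targets:
    - [[-0.04, -0.016, 0], 0, 255]
    - [[-0.09, -0.034, 0], 0, 255]
    - [[-0.1, -0.038, 0], 0, 255]
    - [[-0.1, -0.038, 0], 0, 255]
    - [[-0.1, -0.038, 0], 0, 255]
    - [[-0.1, -0.038, 0], 0, 255]
    - [[-0.1, -0.038, 0], 0, 255]
    - [[-0.1, -0.038, 0], 0, 255]
    - [[-0.09, -0.034, 0], 0, 255]
    - [[-0.057, -0.024, 0], 0, 255]
    - [[0, 0, 0], 0, 255]
    - [[0, 0, 0], 0, 255]

```text
clock: 8.65
position: [507.2, 46.2, 154.1]
tcp_rot: [-1.497, -2.76, 0.002]
contact_force: [0.0, -0.3, -0.8]
finger_gap: 28.1
grasp_force: 59.2
```

```bash
python3 -c "
from h import *
go([508.5,47,140])
a=snap('top','t5');b=snap('side','s5')
im=np.zeros((480,800,3),np.uint8)
im[:400,:400]=cv2.resize(a['color'][152:252,250:350,::-1],(400,400))
im[:480,400:]=cv2.resize(b['color'][140:236,290:370,::-1],(400,480),interpolation=cv2.INTER_CUBIC)
cv2.imwrite('pics/c5.png',im)
p=sense()['position']
print((proj(b,[p[0],p[1],p[2]-35.6])[0]-[290,140])*5+[400,0],(proj(b,[508.5,47,86])[0]-[290,140])*5+[400,0])"
```

```text
pos [507.2  46.2 154.1] clk 8.65 y-angle 0.576 tilt [-0.002  0.    -1.   ] shift mm [-0.1  1.5 14.1] units [-0.0003  0.0051  0.0469] F [ 0.  -0.3 -0.8] gap 28.11273903462112 gf 59.21350300312042 q6 -0.4888427098875608
[617.51337478 290.96465749] [613.80199484 343.47827906]
```

View pics/c5.png

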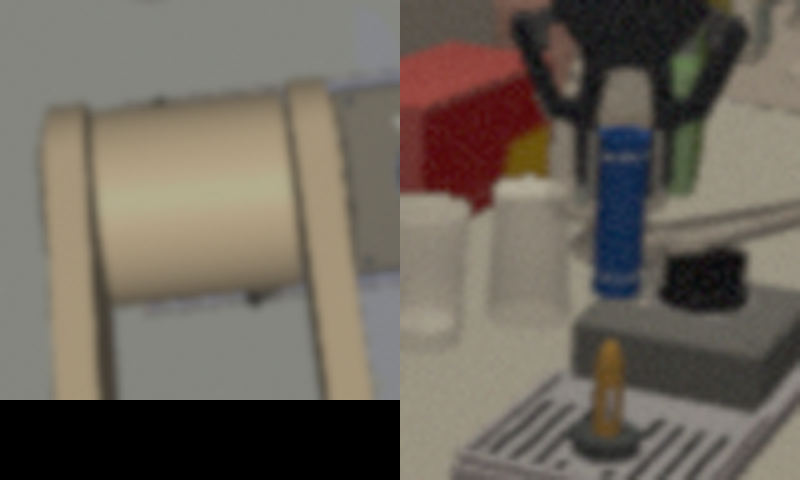

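```bash
python3 -c "
from h import *
go([509.3,47.3,130])"
```

```text
pos [507.5  47.2 154.5] clk 8.75 y-angle 0.578 tilt [-0.001  0.    -1.   ] shift mm [-0.9  1.6 24.5] units [-0.0029  0.0053  0.0816] F [ 0.1 -0.9 -0.8] gap 28.098790614625607 gf 59.213410913944244 q6 -0.48871452588372116
```

Call:
apply_moves:
  targets:
    - [[-0.002, 0.005, 0.02], 0, 255]
    - [[0, 0, 0.03], 0, 255]
    - [[0, 0, 0.03], 0, 255]
    - [[0, 0, 0.02], 0, 255]
    - [[0, 0, 0.015], 0, 255]
    - [[0, 0, 0.01], 0, 255]
    - [[0, 0, 0], 0, 255]

```text
clock: 9.45
position: [509.7, 47.1, 117.3]
tcp_rot: [-1.496, -2.762, 0.001]
contact_force: [-0.1, 0.1, -0.4]
finger_gap: 28.2
grasp_force: 59.2
```

```bash
python3 -c "
from h import *
go([509.3,47.3,101])
b=snap('side','s6')
im=cv2.resize(b['color'][160:236,290:370,::-1],(640,608),interpolation=cv2.INTER_CUBIC)[:600]
cv2.imwrite('pics/c6.png',im)"
```

```text
pos [509.7  47.1 117.3] clk 9.45 y-angle 0.578 tilt [-0.001 -0.    -1.   ] shift mm [ 0.4 -0.2 16.3] units [ 0.0013 -0.0006  0.0542] F [-0.1  0.1 -0.4] gap 28.151255586309297 gf 59.22763645648956 q6 -0.4887721469585222
```

View pics/c6.png

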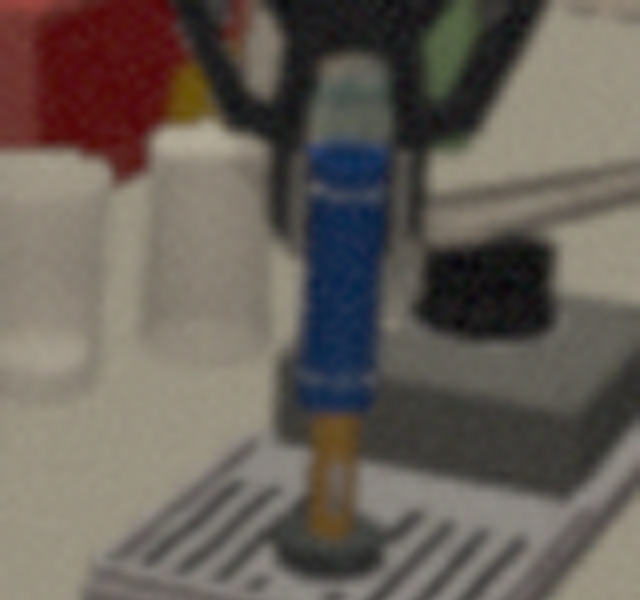

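Seen from the side, the tube (x≈337) is in line with the spigot (x≈335), and the force is zero. I'll lower it gently.

Call:
apply_moves:
  targets:
    - [[0, 0, 0.01], 0, 255]
    - [[0, 0, 0.01], 0, 255]
    - [[0, 0, 0.01], 0, 255]
    - [[0, 0, 0.01], 0, 255]
    - [[0, 0, 0], 0, 255]

```text
clock: 10.0
position: [509.6, 47.1, 105.2]
tcp_rot: [-1.496, -2.762, 0.001]
contact_force: [0.1, 0.3, -1.4]
finger_gap: 28.1
grasp_force: 59.2
```

Call:
apply_moves:
  targets:
    - [[0, 0, 0.01], 0, 255]
    - [[0, 0, 0.01], 0, 255]
    - [[0, 0, 0], 0, 255]

```text
clock: 10.3
position: [509.6, 47.1, 99.2]
tcp_rot: [-1.496, -2.762, 0.001]
contact_force: [-0.7, 0.4, -1.3]
finger_gap: 28.1
grasp_force: 59.2
```

Call:
apply_moves:
  targets:
    - [[0, 0, 0.015], 0, 255]
    - [[0, 0, 0.015], 0, 255]
    - [[0, 0, 0.015], 0, 255]
    - [[0, 0, 0.015], 0, 255]
    - [[0, 0, 0], 0, 255]

```text
clock: 10.8
position: [509.2, 47.1, 80.6]
tcp_rot: [-1.496, -2.761, 0.001]
contact_force: [-0.3, 1.4, -6.9]
finger_gap: 28.4
grasp_force: 59.6
```

Call:
apply_moves:
  targets:
    - [[0, 0, 0.015], 0, 255]
    - [[0, 0, 0.015], 0, 255]
    - [[0, 0, 0.01], 0, 255]
    - [[0, 0, 0], 0, 255]

```text
clock: 11.2
position: [509.5, 47.1, 69.1]
tcp_rot: [-1.496, -2.762, 0.001]
contact_force: [-0.5, 1.3, -6.0]
finger_gap: 27.8
grasp_force: 59.8
```

Call:
apply_moves:
  targets:
    - [[0, 0, 0.01], 0, 255]

```text
clock: 11.3
position: [510.1, 47.1, 66.9]
tcp_rot: [1.496, 2.762, 0.0]
contact_force: [-2.8, -0.4, 6.7]
finger_gap: 28.1
grasp_force: 60.8
```

Call:
apply_moves:
  targets:
    - [[0, 0, 0.006], 0, 255]

```text
clock: 11.4
position: [510.3, 47.2, 65.4]
tcp_rot: [1.496, 2.762, 0.001]
contact_force: [-5.6, 0.7, 28.8]
finger_gap: 28.0
grasp_force: 62.7
```

Call:
apply_moves:
  targets:
    - [[0, 0, 0.005], 0, 255]

```text
clock: 11.5
position: [510.7, 47.1, 65.3]
tcp_rot: [1.496, 2.762, 0.001]
contact_force: [-11.7, -1.1, 43.2]
finger_gap: 28.3
grasp_force: 64.1
```

Call:
apply_moves:
  targets:
    - [[0, 0, -0.006], 0, 255]
    - [[0, 0, 0], 0, 255]

```text
clock: 11.7
position: [509.9, 47.1, 65.6]
tcp_rot: [1.496, 2.762, 0.0]
contact_force: [-3.1, -0.2, 9.5]
finger_gap: 28.3
grasp_force: 60.9
```

```bash
python3 -c "
from h import *
go([509.3,47.3,65.6])
b=snap('side','s7')
im=cv2.resize(b['color'][160:236,290:370,::-1],(640,608),interpolation=cv2.INTER_CUBIC)[:600]
cv2.imwrite('pics/c7.png',im)"
```

```text
pos [509.9  47.1  65.6] clk 11.7 y-angle 0.578 tilt [ 0. -0. -1.] shift mm [ 0.5 -0.4 -0. ] units [ 0.0017 -0.0014 -0.0001] F [-3.1 -0.2  9.5] gap 28.275874708590198 gf 60.920063853263855 q6 -0.4887934840591775
```

View pics/c7.png

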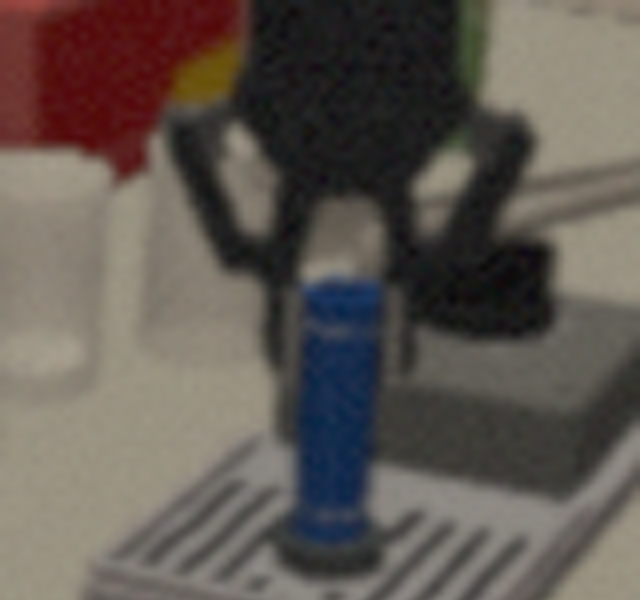

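The tube's foot meets the dark flange at about (330,545). Fingertips show at about (400,370), i.e. z≈93. I'll check the tip height in code, since the stated offset doesn't match.

```bash
cat >> h.py <<'E'
def cloud(c):
    v,u=np.nonzero(c['z_map']>0); p=cv2.undistortPoints(np.stack([u,v],1).astype(float)[:,None],K(c),np.array(c['D'],float))[:,0]
    P=np.c_[p,np.ones(len(p))]*c['z_map'][v,u][:,None]; return (P-np.array(c['t']))@np.array(c['R'])
E
python3 -c "
from h import *
for f,p in (('s3',[449.5,322.6,63]),('s4',[449.2,322.4,35.6]),('s5',[507.4,46.8,154.3]),('s7',[509.9,47.1,65.6])):
    P=cloud(load(f));d=P-p;ty=d@[.8376,.5464,0];tx=d@[-.5464,.8376,0]
    for s in(1,-1):
        m=(s*ty>17)&(s*ty<55)&(abs(tx)<18)&(d[:,2]>-30)&(d[:,2]<70)
        print(f,s,m.sum(),np.histogram(d[m,2],bins=range(-30,71,10))[0])
    m=(abs(ty)<12)&(tx>5)&(tx<18)&(d[:,2]>-40)&(d[:,2]<100);print('tube z range',np.percentile(P[m,2],[2,98]))
"
```

```text
s3 1 72 [ 0  0  0  0  0  0  1 18 26 27]
s3 -1 84 [ 0  0  0  0  0  0  6 25 27 26]
tube z range [ 25.05870421 161.43921022]
s4 1 85 [ 0  0  0  0  0  2 21 19 20 23]
s4 -1 68 [ 0  0  0  0  0  2 16 17 17 16]
tube z range [  1.14952297 134.40529309]
s5 1 70 [ 0  0  0  0  0  2 13 17 19 19]
s5 -1 46 [ 0  0  0  0  0  2  9  9 11 15]
tube z range [121.47009435 253.11831491]
s7 1 65 [ 1  0  0  0  0  3 12 17 16 16]
s7 -1 41 [ 0  0  0  0  0  2  9  9  9 12]
tube z range [ 30.83466891 163.6782058 ]
```

Call:
apply_moves:
  targets:
    - [[0, 0, 0], 0, 140]
    - [[0, 0, 0], 0, 100]
    - [[0, 0, 0], 0, 60]
    - [[0, 0, 0], 0, 40]
    - [[0, 0, 0], 0, 40]

```text
clock: 12.25
position: [509.9, 47.1, 65.1]
tcp_rot: [-1.496, -2.762, -0.0]
contact_force: [0.1, -0.5, -0.3]
finger_gap: 72.2
grasp_force: 0.0
```

Call:
apply_moves:
  targets:
    - [[0, 0, -0.03], 0, 40]
    - [[0, 0, -0.06], 0, 20]
    - [[0, 0, -0.1], 0, 20]
    - [[0, 0, -0.1], 0, 20]
    - [[0, 0, -0.1], 0, 20]
    - [[0, 0, -0.04], 0, 20]
    - [[-0.079, -0.041, 0], 0, 20]
    - [[-0.079, -0.041, 0], 0, 20]
    - [[-0.079, -0.041, 0], 0, 20]
    - [[-0.079, -0.041, 0], 0, 20]
    - [[-0.079, -0.041, 0], 0, 20]
    - [[-0.079, -0.041, 0], 0, 20]

```text
clock: 13.45
position: [525.4, -113.3, 193.8]
tcp_rot: [-1.496, -2.762, 0.0]
contact_force: [0.8, -0.5, -0.5]
finger_gap: 78.9
grasp_force: 0.0
```

Call:
apply_moves:
  targets:
    - [[0, 0, 0], 1, 20]
    - [[0, 0, 0], 1, 20]
    - [[0, 0, 0], 1, 20]
    - [[0, 0, 0], 1, 20]
    - [[0, 0, 0], 1, 20]
    - [[0, 0, 0], 1, 20]
    - [[0, 0, 0], 1, 20]
    - [[0, 0, 0], 1, 20]
    - [[0, 0, 0], 1, 20]
    - [[0, 0, 0], 1, 20]
    - [[0, 0, 0], 1, 20]
    - [[0, 0, 0], 1, 20]

```text
clock: 14.65
position: [525.4, -112.2, 193.7]
tcp_rot: [-2.949, -1.083, 0.001]
contact_force: [0.2, -0.3, 0.3]
finger_gap: 78.1
grasp_force: 0.0
```

Call:
apply_moves:
  targets:
    - [[0, 0, 0], 0, 20]
    - [[0, 0, 0], 0, 20]

```text
clock: 14.85
position: [525.5, -112.2, 193.9]
tcp_rot: [-2.944, -1.095, 0.001]
contact_force: [0.6, 0.2, -0.4]
finger_gap: 78.8
grasp_force: 0.0
```

```bash
python3 -c "
from h import *
go([526,-112.2,60])
b=snap('side','s8')
P=cloud(b)
d=P-[509.5,47.1,0];m=(np.hypot(d[:,0],d[:,1])<17)&(P[:,2]>32)&(P[:,2]<140);print('tube',m.sum(),P[m].mean(0),np.percentile(P[m,2],[1,99]),P[m&(P[:,2]>100)].mean(0),P[m&(P[:,2]<60)].mean(0))
d=P-[526,-112.2,0];r=np.hypot(d[:,0],d[:,1]);m=(r<32)&(P[:,2]>74)&(P[:,2]<105);Q=P[m];print('bar',m.sum(),Q.mean(0),np.percentile(Q,[2,98],axis=0))
t=load('t0');P=cloud(t);d=P-[526,-112.2,0];r=np.hypot(d[:,0],d[:,1]);m=(r<36)&(P[:,2]>84)&(P[:,2]<110);Q=P[m]
q=Q[:,:2]-Q[:,:2].mean(0);w,V=np.linalg.eigh(q.T@q);print('top bar',m.sum(),Q.mean(0),'ang',np.arctan(V[1,1]/V[0,1]),np.sqrt(w/len(q)))
"
```

```text
pos [ 525.5 -112.2  193.9] clk 14.85 y-angle -0.859 tilt [-0.  0. -1.] shift mm [  0.4   0.3 133.9] units [0.0013 0.0011 0.4464] F [ 0.6  0.2 -0.4] gap 78.7537527098979 gf 0.0 q6 0.6452877966086877
tube 307 [506.76941168  56.30068362  83.46170133] [ 33.23955681 125.94249069] [507.26142618  53.83243423 115.6782842 ] [506.14560747  57.78735486  46.48628139]
bar 119 [ 525.99548598 -105.91179222   85.96505136] [[ 503.93806179 -124.01311802   74.66428329]
 [ 550.07037802  -88.48922615   96.29835156]]
top bar 100 [ 526.4055957  -111.22245215   94.29555794] ang 0.7050004325575849 [ 3.60733011 15.9520396 ]
```

Call:
apply_moves:
  targets:
    - [[0, 0, 0.08], 0, 120]
    - [[0, 0, 0.1], 0, 120]
    - [[0, 0, 0.1], 0, 120]
    - [[0, 0, 0.06], 0, 120]
    - [[0, 0, 0.04], 0, 120]
    - [[0, 0, 0], 0, 120]

```text
clock: 15.5
position: [524.8, -112.1, 78.9]
tcp_rot: [-2.944, -1.092, 0.003]
contact_force: [-0.0, 0.3, 1.1]
finger_gap: 45.3
grasp_force: 0.0
```

```bash
python3 -c "
from h import *
b=snap('side','s9');go([526.2,-111.7,52]);p=sense()['position'];R=Rt()
P=cloud(b);d=P-p;ty=d@R[:,1];tx=d@R[:,0]
m=(abs(ty)>10)&(abs(ty)<50)&(abs(tx)<15)&(d[:,2]>0)&(d[:,2]<80);h=np.histogram(P[m,2],bins=range(60,150,5));print(h)
"
```

```text
pos [ 525.6 -112.2   79.9] clk 15.55 y-angle -0.861 tilt [-0.001  0.    -1.   ] shift mm [ 0.8  0.  27.9] units [0.0028 0.0001 0.0931] F [0.1 0.2 0.1] gap 45.47910624205442 gf 0.0 q6 0.6477937130058965
(array([ 0,  0,  0,  0,  0,  0,  1,  0,  0, 14, 15, 16, 17, 16, 14, 18, 14]), array([ 60,  65,  70,  75,  80,  85,  90,  95, 100, 105, 110, 115, 120,
       125, 130, 135, 140, 145]))
```

Call:
apply_moves:
  targets:
    - [[0.002, 0, 0.03], 0, 120]
    - [[0, 0, 0.03], 0, 120]
    - [[0, 0, 0.02], 0, 120]
    - [[0, 0, 0.012], 0, 120]
    - [[0, 0, 0], 0, 120]
    - [[0, 0, 0], 0, 160]
    - [[0, 0, 0], 0, 190]
    - [[0, 0, 0], 0, 255]
    - [[0, 0, 0], 0, 255]
    - [[0, 0, 0], 0, 255]
    - [[0, 0, 0], 0, 255]

```text
clock: 16.65
position: [526.1, -111.5, 53.1]
tcp_rot: [-2.946, -1.09, -0.0]
contact_force: [-2.4, 2.4, 5.2]
finger_gap: 10.7
grasp_force: 58.7
```

```bash
python3 -c "
from h import *
go([526.2,-111.7,52]);print(sense()['wrist_torque'],Rt()[:,1])"
```

```text
pos [ 526.1 -111.5   53.1] clk 16.65 y-angle -0.862 tilt [-0.     0.001 -1.   ] shift mm [0.  0.2 1.1] units [0.     0.0007 0.0036] F [-2.4  2.4  5.2] gap 10.68089075293424 gf 58.74030411243439 q6 0.6497601118148325
[ 0.39958716  0.32920072 -0.06886391] [ 6.50687723e-01 -7.59345252e-01 -5.24601669e-04]
```

Call:
apply_moves:
  targets:
    - [[0, 0, 0], 0.5, 255]
    - [[0, 0, 0], 0.5, 255]
    - [[0, 0, 0], 0.5, 255]
    - [[0, 0, 0], 0.5, 255]
    - [[0, 0, 0], 0.5, 255]
    - [[0, 0, 0], 0.5, 255]
    - [[0, 0, 0], 0.5, 255]
    - [[0, 0, 0], 0, 255]

```text
clock: 17.45
position: [526.0, -111.5, 53.1]
tcp_rot: [-3.109, -0.449, 0.0]
contact_force: [-2.0, 2.4, 5.5]
finger_gap: 10.4
grasp_force: 58.9
```

```bash
python3 -c "
from h import *
go([526.2,-111.7,52]);print(sense()['wrist_torque'])"
```

```text
pos [ 526.  -111.5   53.1] clk 17.45 y-angle -1.284 tilt [-0.  0. -1.] shift mm [0.1 0.2 1.1] units [0.0004 0.0008 0.0036] F [-2.   2.4  5.5] gap 10.442260276943436 gf 58.893118500709534 q6 1.0716309218356002
[0.45049884 0.3318762  0.02181963]
```

Turned 0.42 rad so far, with low forces. I need y-angle ≈ -2.065, which is 6.5 more units.

Call:
apply_moves:
  targets:
    - [[0, 0, 0], 0.5, 255]
    - [[0, 0, 0], 0.6, 255]
    - [[0, 0, 0], 0.6, 255]
    - [[0, 0, 0], 0.6, 255]
    - [[0, 0, 0], 0.6, 255]
    - [[0, 0, 0], 0.6, 255]
    - [[0, 0, 0], 0.6, 255]
    - [[0, 0, 0], 0.6, 255]
    - [[0, 0, 0], 0.6, 255]
    - [[0, 0, 0], 0.5, 255]
    - [[0, 0, 0], 0.4, 255]
    - [[0, 0, 0], 0.2, 255]

```text
clock: 18.65
position: [526.0, -111.5, 53.1]
tcp_rot: [-3.051, 0.748, 0.001]
contact_force: [-2.0, 3.2, 5.5]
finger_gap: 10.7
grasp_force: 58.9
```

Call:
apply_moves:
  targets:
    - [[0, 0, 0], 0.1, 255]
    - [[0, 0, 0], 0, 255]
    - [[0, 0, 0], 0, 255]

```text
clock: 18.95
position: [526.0, -111.5, 53.1]
tcp_rot: [-3.047, 0.764, 0.001]
contact_force: [-2.6, 2.7, 5.3]
finger_gap: 10.4
grasp_force: 58.9
```

```bash
python3 -c "
from h import *
go([526.2,-111.7,52]);print(sense()['wrist_torque'],sense()['qd'])
t=snap('top','t9');b=snap('side','s9b');R=Rt();p=sense()['position']
P=cloud(b)
m=(np.hypot(P[:,0]-526.2,P[:,1]+111.7)<32)&(P[:,2]>74)&(P[:,2]<94);Q=P[m];d=Q-p
print(m.sum()); H=np.histogram(d@R[:,0],bins=range(-32,33,8))[0];print(H)
q=Q[abs(d@R[:,1])<14]; x=(q-p)@R[:,0];y=(q-p)@R[:,1];print(np.c_[x,y,q[:,2]].round(0)[abs(x)>13][:40].tolist())
d=P-[509.5,47.1,0];m=(np.hypot(d[:,0],d[:,1])<17)&(P[:,2]>32)&(P[:,2]<140);print('tube',m.sum(),np.percentile(P[m,2],[1,99]))
"
```

```text
pos [ 526.  -111.5   53.1] clk 18.95 y-angle -2.062 tilt [-0.     0.001 -1.   ] shift mm [0.3 0.1 1.1] units [0.001  0.0004 0.0035] F [-2.6  2.7  5.3] gap 10.395729167889224 gf 58.89444708824158 q6 1.8495287291451281
[0.51870864 0.43439671 0.089705  ] [ 0.00104787  0.00057349 -0.0010905  -0.00079535  0.00176369 -0.00035265]
66
[13 13 14 17  7  2  0  0]
[[-15.0, -8.0, 90.0], [-18.0, -6.0, 91.0], [-23.0, -6.0, 92.0], [-23.0, -2.0, 92.0], [-28.0, -1.0, 93.0], [-19.0, -7.0, 88.0], [-24.0, -6.0, 89.0], [-26.0, -3.0, 89.0], [-27.0, -1.0, 89.0], [-16.0, -8.0, 84.0], [-19.0, -6.0, 84.0], [-21.0, -4.0, 85.0], [-25.0, -2.0, 85.0], [-26.0, 0.0, 86.0], [-14.0, -6.0, 79.0], [-20.0, -7.0, 81.0], [-25.0, -7.0, 83.0], [-29.0, -6.0, 84.0], [-29.0, -2.0, 83.0], [-16.0, -8.0, 77.0], [-19.0, -6.0, 77.0], [-26.0, -7.0, 80.0], [-27.0, -4.0, 80.0], [-27.0, 1.0, 79.0], [-19.0, -9.0, 74.0], [-23.0, -8.0, 76.0], [-24.0, -5.0, 75.0], [-27.0, -4.0, 76.0], [-26.0, 2.0, 75.0]]
tube 305 [ 32.87493693 126.09232211]
```

The bar is still aligned in the jaws: side face at y≈-6, end at x≈-27. The dial is at about 1.20 rad, the wrist torque of 0.09 Nm matches the spring at three dots, and the tube top is at about 126 mm. Handing in.

```bash
python3 -c "
from bench import job_done
print(job_done())"
```

```text
the job is handed in; nothing more can be done
None
```

The blue tube is seated fully on the flange and the dial is held at the three-dot notch (about 1.20 rad). The job is handed in at about 19 s; pressing the tube home briefly read 43 N at the wrist, through the gripped tube.

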